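# Wake and zero the rock-lab balance

### The job

Get the balance that carries the empty dish ready for weighing: with the fingertips gently press its round key down for a moment to wake it and let it come up, then press its long bar key down for a moment in the same way to zero it, and withdraw clear of it. Leave its square key and the other balance untouched, and do not move or pick up the dish, the rocks or the bottle.

Things in the scene. Friction and masses are not known exactly. Their poses are not given: they have to be found in the camera images.
- balance_a: Bench balance, white housing 240 (its x) by 190 (its y) mm, fixed to the bench; origin at the centre of its underside, x pointing from its key edge towards its pan, z up. Flat near panel 42 mm high, on it a row of three grey keys that stand 10 mm proud (tops at 52 mm) and behind them a blank display strip. Behind that a housing 54 mm high and a round steel pan, 132 mm across, centred 42 mm along x, its top 72 mm high. This is the one with the empty dish on its pan.
- balance_b: Bench balance, white housing 240 (its x) by 190 (its y) mm, fixed to the bench; origin at the centre of its underside, x pointing from its key edge towards its pan, z up. Flat near panel 42 mm high, on it a row of three grey keys that stand 10 mm proud (tops at 52 mm) and behind them a blank display strip. Behind that a housing 54 mm high and a round steel pan, 132 mm across, centred 42 mm along x, its top 72 mm high. Same model; this is the one with a rock on its pan.
- round_key_a_top (a point): Centre of the top face of the round key, 20 mm across, on balance_a, at (-92, 65, 52) mm in the balance's frame. It goes straight down.
- round_key_a (a joint): Travel of that key in m: 0 up, 0.005 fully down. Sprung: starts to move at 0.5 N, fully down at 3 N against a hard stop; it comes up by itself.
- square_key_a_top (a point): Centre of the top face of the square key, 15 by 15 mm, on balance_a, at (-92, 15, 52) mm in the balance's frame. It goes straight down.
- square_key_a (a joint): Travel of that key in m: 0 up, 0.005 fully down. Sprung: starts to move at 0.5 N, fully down at 3 N against a hard stop; it comes up by itself.
- bar_key_a_top (a point): Centre of the top face of the bar key, 18 mm (balance x) by 44 mm (balance y), on balance_a, at (-92, -50, 52) mm in the balance's frame. It goes straight down.
- bar_key_a (a joint): Travel of that key in m: 0 up, 0.005 fully down. Sprung: starts to move at 0.5 N, fully down at 3 N against a hard stop; it comes up by itself.
- round_key_b_top (a point): Centre of the top face of the round key, 20 mm across, on balance_b, at (-92, 65, 52) mm in the balance's frame. It goes straight down.
- round_key_b (a joint): Travel of that key in m: 0 up, 0.005 fully down. Sprung: starts to move at 0.5 N, fully down at 3 N against a hard stop; it comes up by itself.
- square_key_b_top (a point): Centre of the top face of the square key, 15 by 15 mm, on balance_b, at (-92, 15, 52) mm in the balance's frame. It goes straight down.
- square_key_b (a joint): Travel of that key in m: 0 up, 0.005 fully down. Sprung: starts to move at 0.5 N, fully down at 3 N against a hard stop; it comes up by itself.
- bar_key_b_top (a point): Centre of the top face of the bar key, 18 mm (balance x) by 44 mm (balance y), on balance_b, at (-92, -50, 52) mm in the balance's frame. It goes straight down.
- bar_key_b (a joint): Travel of that key in m: 0 up, 0.005 fully down. Sprung: starts to move at 0.5 N, fully down at 3 N against a hard stop; it comes up by itself.
- dish_rim (a point): Centre of the mouth of the empty round aluminium dish, 84 mm across and 18 mm high, that stands loose on the pan of balance_a.
- slab_rock: Loose sandy-brown rock, about 85 by 66 by 34 mm high, on the pan of balance_b; origin at the centre of its underside.
- grey_rock: Loose grey rock, about 55 by 70 by 30 mm high, on the bench to one side of the balances; origin at the centre of its underside.
- bottle: Loose small white bottle, 42 mm across, 100 mm high, upright on the bench on the side opposite to grey_rock; origin at the centre of its underside.
Not all that is in view belongs to the job. Leave any green, purple or red look-alike of the grey_rock alone.

How it is judged:
By the outcome, as a careful person would: the job done as asked, in the order asked, and still so for the second after the job is handed in, with the robot touching nothing.
It also fails if it takes over 42 s, if anything falls off the work surface, if the arm or the gripper's body presses on something with over 40 N, if the wrist force passes 120 N, or if a joint passes its speed limit or range.

### The arm

A 7-joint arm with a two-finger parallel gripper is mounted at the origin on the work surface. World frame = base frame: x ahead of the robot, y to its left, z up, the work surface at z = 0. Lengths are in m, angles in rad, forces in N, time in s.
With the tool pointing down it reaches from about 0.4 to 0.925 m from the base axis. Payload 4.1 kg.
Tool frame: the origin (TCP) lies midway between the tips of the shut fingers; the grasp point (between the pads) lies 19 mm behind it; x points along the fingers, z is the direction in which the jaws open and shut, and the axes are right-handed (so a half turn about x gives the same grasp; the last joint's range is limited). The gripper opens to 85 mm and grips with 20 to 120 N. Pads are 22 mm wide; open, the fingers measure 114 mm over their backs; the gripper's body (76 mm by 85 mm) begins 54 mm behind the grasp point. The pads swing forward as they close: fully open they stand 13 mm farther back than shut.
Start: joints at [-1.379, 0.398, 0.045, 1.537, -0.019, 1.207, -0.051], TCP at [0.186, 0.623, 0.231] pointing down, gripper open.
Joint ranges: [-2.82, 2.82], [-0.49, 2.23], [-1.37, 1.46], [0, 2.46], [-1.36, 4.5], [0.23, 2], [-2.94, 2.94]. Speed limits (rad/s): [2.57, 2.57, 3.14, 3.14, 3.14, 3.14, 3.14].

### API

Orientations are given as a unit quaternion [w, x, y, z].
In Python, from workcell import ctrl gives the robot as it stands. The module is installed in compiled form; this text tells all that it offers.
- The arm moves only by the tool carry_out, never from a script. Its argument "targets" is a list of rows, each an object with "dp": the shift along the world's x, y, z in cm, a list of three; "turn": the turn about the world's z in degrees. In form: [{"dp": [dx, dy, dz], "turn": turn}, ...]. A call has 1 to 12 rows; each row shifts and turns the commanded pose from where the row before left it; what a row does not reach is not made up. A row lasts 1/10 s, in which the tool goes at most 50 mm and 8.59 degrees, less where a joint would pass 70% of its speed; a pose out of reach is approached as far as the arm can. A call with a gripper value outside its range is refused whole. "grip" is the opening, from 0 (shut) to 1 (fully open), set as the call begins (left out, the last holds). The fingers move at their own pace and stop on an object; "force" is the grip in N (left out, the last holds). Time passes only in rows, so rows that do not move let the fingers close. It gives the time, the measured TCP pose, the force and the opening at its end, in the units of the state.
- ctrl.get_state(): the state, without advancing time (a new reading comes with each control period).
- ctrl.camera(name): name is "scene" or "top"; returns the picture (420x560x3 uint8, red, green, blue); there is no depth.
- ctrl.camera_params(name): a dict with "fx", "fy", "cx", "cy" (pixels), "R" (3x3) and "t" (3): a world point X has camera coordinates R X + t. Camera axes: x right, y down, z forward; pixel columns grow to the right and rows downward; lengths in m; the calibration is good to about 2 mm. A picture is of the moment at which its call begins. camera_params takes no time and is no camera call.
- ctrl.close_job(): hands the job in, once; it reports no verdict.
The state is a dict: "time_s": time; "qpos": joint angles; "qd": joint speeds; "joint_torque": joint torques, N m; "ee_pos": TCP position; "tcp_rot": TCP orientation; "force": force on the tool from outside, world axes, zero at the start; "ft_torque": the same for the moment, N m; "opening": opening from 0.0 (shut) to 1.0 (fully open).
Only numpy, scipy, OpenCV 4.12 (cv2) and the standard library are available. Lean on these libraries where they do the work, as an engineer would, in place of code of your own. Each camera call takes 0.05 s, during which the arm holds its last target.

## Working session

There is one attempt and no reset: what is moved stays moved. The work goes in short steps, Python scripts to look and compute and a tool call to move; the robot and the scene stay as the last step left them, time stands still between calls to the robot, and variables do not carry over. Pictures are saved under pics/ and viewed, and the job is handed in when it is done.

Besides the shell and the picture viewer there is one more tool, called in YAML: its name, and indented under it one key for each argument. carry_out: Moves the arm, as the interface text tells. Its arguments: {"type":"object","properties":{"targets":{"type":"array","items":{"type":"object","properties":{"dp":{"type":"array","items":{"type":"number"}},"turn":{"type":"number"}}}},"grip":{"type":"number"},"force":{"type":"number"}},"required":["targets"]}

```bash
mkdir -p pics; python3 - <<'E'
from workcell import ctrl
import cv2
for n in("scene","top"):
    cv2.imwrite(f"pics/{n}0.png",ctrl.camera(n)[:,:,::-1]); p=ctrl.camera_params(n); print(n,p)
s=ctrl.get_state();print(s)
E
```

```text
scene {'fx': 394.94289940661776, 'fy': 394.94289940661776, 'cx': 276.7434183796895, 'cy': 211.2203797904244, 'R': array([[-0.50755332,  0.86161316,  0.00351834],
       [ 0.71177262,  0.42158045, -0.56182707],
       [-0.48556087, -0.28265294, -0.82724722]]), 't': array([ 0.26615678, -0.34055024,  1.47079437])}
top {'fx': 404.1554192503645, 'fy': 404.1554192503645, 'cx': 276.6990634261705, 'cy': 206.97553337322972, 'R': array([[ 8.38996846e-04, -9.99715375e-01, -2.38424940e-02],
       [-9.87299463e-01,  2.95970797e-03, -1.58842724e-01],
       [ 1.58868080e-01,  2.36729501e-02, -9.87015970e-01]]), 't': array([0.04161014, 0.55613618, 1.00010672])}
{'time_s': 0.1, 'qpos': array([-1.37900934,  0.39911432,  0.04505093,  1.53774818, -0.01869513,
        1.20693125, -0.0507248 ]), 'qd': array([ 0.00074615, -0.00283658,  0.00035384, -0.00283906, -0.00068667,
        0.00072797, -0.00076273]), 'joint_torque': array([ 3.13670134e-03, -4.76264191e+01,  1.36993021e+00, -2.54949689e+01,
        1.19478538e-02,  5.09307138e-03, -7.76004327e-06]), 'ee_pos': array([0.18618023, 0.62216369, 0.23037266]), 'tcp_rot': array([ 0.56667401, -0.42271727,  0.56762437,  0.42189246]), 'force': array([ 0.69519371,  0.21143988, -0.16304526]), 'ft_torque': array([ 0.06731527, -0.01312387,  0.02847157]), 'opening': 1.0010305323714008}
```

View pics/scene0.png

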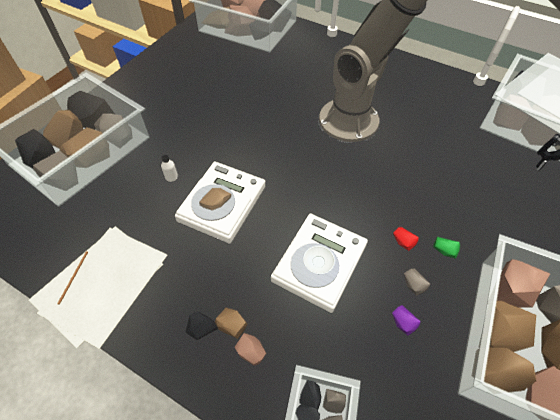

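View pics/top0.png

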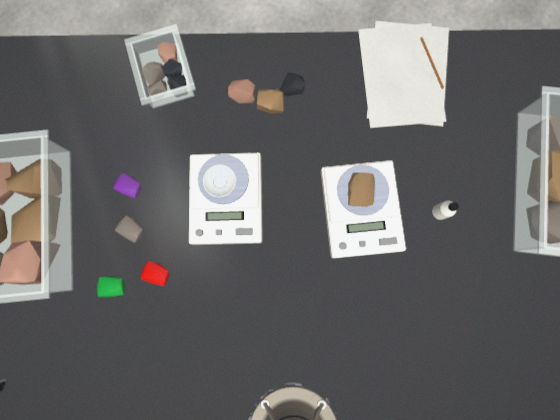

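Scene view: the dish balance is at about (320,260) and the rock balance at (221,201). In the top view they are at (225,198) and (363,208). Key candidates in the top view:
- Dish balance: round (199,233), square (219,232), bar (244,231).
- Rock balance: round (343,246), square (362,244), bar (388,241).

I choose the dish balance and will check it in a crop.

```bash
python3 - <<'E'
import cv2,numpy as np
t=cv2.imread("pics/top0.png")[145:255,180:270];s=cv2.imread("pics/scene0.png")[205:315,262:377]
a=cv2.resize(t,None,fx=4.4,fy=4.4,interpolation=cv2.INTER_CUBIC);b=cv2.resize(s,None,fx=3.4,fy=4.4,interpolation=cv2.INTER_CUBIC)
cv2.imwrite("pics/crop0.png",np.hstack([a,b]))
E
cat > h.py <<'E'
import numpy as np, cv2
from workcell import ctrl
P={n:ctrl.camera_params(n) for n in("scene","top")}
def proj(n,X):
    p=P[n];c=np.atleast_2d(X)@p["R"].T+p["t"];return c[:,:2]/c[:,2:]*[p["fx"],p["fy"]]+[p["cx"],p["cy"]]
def atz(n,uv,z):
    p=P[n];d=p["R"].T@np.array([(uv[0]-p["cx"])/p["fx"],(uv[1]-p["cy"])/p["fy"],1]);o=-p["R"].T@p["t"];return o+d*(z-o[2])/d[2]
E
python3 - <<'E'
import sys;sys.path.insert(0,'.')
from h import *
im=cv2.imread("pics/top0.png")
# grey key blobs
g=cv2.cvtColor(im,cv2.COLOR_BGR2GRAY)[222:242,190:262]
m=(g<175).astype(np.uint8)
n,l,st,c=cv2.connectedComponentsWithStats(m)
for i in range(1,n):
    if st[i,4]>8: print(st[i],c[i]+[190,222],atz("top",c[i]+[190,222],.052))
E
```

```text
[ 46   6  17   7 101] [243.67326733 231.32673267] [0.4924425  0.12498399 0.052     ]
[ 6  8  7  6 35] [199.22857143 232.37142857] [0.48994077 0.23871973 0.052     ]
[27  8  5  5 24] [218.95833333 232.08333333] [0.49060319 0.18815737 0.052     ]
```

View pics/crop0.png

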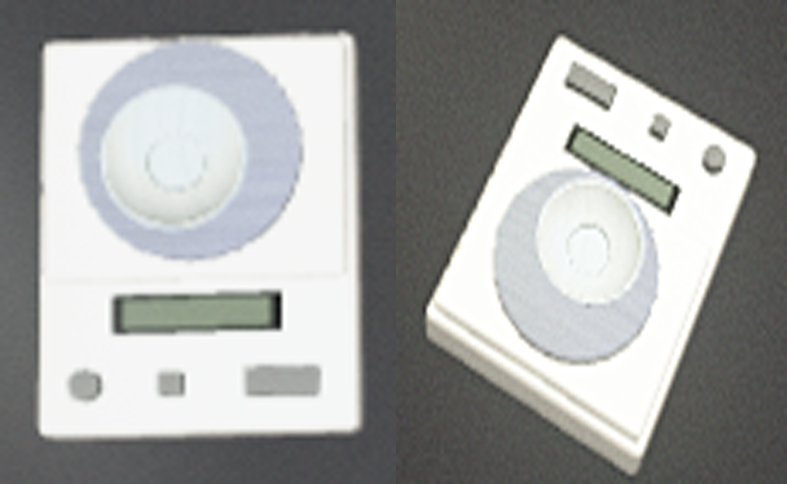

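```bash
python3 - <<'E'
import sys;sys.path.insert(0,'.')
from h import *
from scipy.spatial.transform import Rotation as R
im=cv2.imread("pics/scene0.png")
g=cv2.cvtColor(im,cv2.COLOR_BGR2GRAY)[215:250,305:365]
m=(g<185).astype(np.uint8)
n,l,st,c=cv2.connectedComponentsWithStats(m)
for i in range(1,n):
    if 8<st[i,4]<200: print(st[i],c[i]+[305,215],atz("scene",c[i]+[305,215],.052)[:2].round(4))
t=np.array([[.49,.2387,.052],[.4924,.125,.052]]);print(proj("scene",t))
# full model from top keys: yaw/pos fit, predicted pan centre & corners
yaw=np.arctan2(.0025,.1137);Rz=R.from_euler('z',yaw);k=np.array([[-.092,.065,.052],[-.092,.015,.052],[-.092,-.05,.052]])
o=np.mean(np.array([[.4899,.2387,.052],[.4906,.1882,.052],[.4924,.125,.052]])-Rz.apply(k),0);print("origin",o,np.degrees(yaw));print((Rz.apply(k)+o).round(4))
q=np.array([[-.12,.095,.042],[-.12,-.095,.042],[.12,-.095,.054],[.12,.095,.054],[.042,0,.072]])
for n in P: print(n,proj(n,Rz.apply(q)+o).round(1).tolist())
s=ctrl.get_state();w=s["tcp_rot"];print(R.from_quat(w[[1,2,3,0]]).as_matrix().round(3))
E
```

```text
[ 0  0  3  5 10] [305.7 216.4] [0.4932 0.0806]
[ 7  4 15 11 86] [318.90697674 224.34883721] [0.4981 0.1268]
[31 16  7  6 26] [339.03846154 233.65384615] [0.4968 0.1909]
[47 23  7  7 33] [354.93939394 240.90909091] [0.4956 0.24  ]
[[355.31993948 239.24210181]
 [319.2464795  222.66065451]]
origin [0.58316426 0.17599146 0.        ] 1.259598698674358
[[0.4898 0.239  0.052 ]
 [0.4909 0.189  0.052 ]
 [0.4923 0.124  0.052 ]]
scene [[368.3, 238.0], [309.2, 211.2], [269.5, 273.2], [334.0, 306.6], [314.7, 263.0]]
top [[188.2, 244.0], [262.1, 242.3], [260.4, 150.4], [188.4, 152.4], [223.3, 178.8]]
[[-0.    -0.958  0.287]
 [-0.002  0.287  0.958]
 [-1.    -0.    -0.002]]
```

The two cameras agree to within a few mm; the offset comes from the visible key sides. Averaged estimates are round key (0.4915, 0.239) and bar key (0.494, 0.1255), yaw about +1.3°. Next I shut the fingers and move to hover over the round key.

carry_out:
  targets:
    - {"dp": [3,-3.8,0],"turn": 1.8}
    - {"dp": [3,-3.8,0],"turn": 1.8}
    - {"dp": [3,-3.8,0],"turn": 1.8}
    - {"dp": [3,-3.8,0],"turn": 1.8}
    - {"dp": [3,-3.8,0],"turn": 1.8}
    - {"dp": [3,-3.8,0],"turn": 1.8}
    - {"dp": [3,-3.8,0],"turn": 1.8}
    - {"dp": [3,-3.8,0],"turn": 1.8}
    - {"dp": [3,-3.8,0],"turn": 1.8}
    - {"dp": [3,-3.8,0],"turn": 1.8}
    - {"dp": [0,0,0],"turn": 0}
    - {"dp": [0,0,0],"turn": 0}
  grip: 0
  force: 20

```text
time_s: 1.3
ee_pos: [0.4867, 0.2414, 0.2309]
tcp_rot: [0.495, -0.505, 0.495, 0.505]
force: [0.1, 0.8, -0.2]
opening: -0.003
```

carry_out:
  targets:
    - {"dp": [0.5,-0.2,-4],"turn": 0}
    - {"dp": [0,0,-4],"turn": 0}
    - {"dp": [0,0,-4],"turn": 0}
    - {"dp": [0,0,-3.1],"turn": 0}
    - {"dp": [0,0,0],"turn": 0}
    - {"dp": [0,0,0],"turn": 0}
    - {"dp": [0,0,0],"turn": 0}

```text
time_s: 2.0
ee_pos: [0.4924, 0.2424, 0.0823]
tcp_rot: [-0.495, 0.506, -0.492, -0.506]
force: [-0.4, 0.2, 0.2]
opening: -0.001
```

```bash
python3 - <<'E'
import sys;sys.path.insert(0,'.')
from h import *
s=ctrl.get_state();e=s["ee_pos"];print(e,s["force"])
o=[]
for n in("scene","top"):
    im=ctrl.camera(n)[:,:,::-1].copy()
    u=proj(n,e)[0];print(n,u, proj(n,[[.4915,.239,.052],[.494,.1255,.052]]).round(1).tolist())
    cx,cy=u.astype(int);o.append(cv2.resize(im[cy-45:cy+45,cx-40:cx+70],(396,324),interpolation=cv2.INTER_CUBIC))
cv2.imwrite("pics/hover.png",np.hstack(o))
E
```

```text
[0.49241093 0.24235    0.08228445] [-0.38489464  0.20752307  0.21735786]
scene [358.00680224 234.97720623] [[355.2, 239.7], [319.1, 223.1]]
top [195.20367468 230.19911661] [[199.1, 231.8], [243.5, 230.7]]
```

View pics/hover.png

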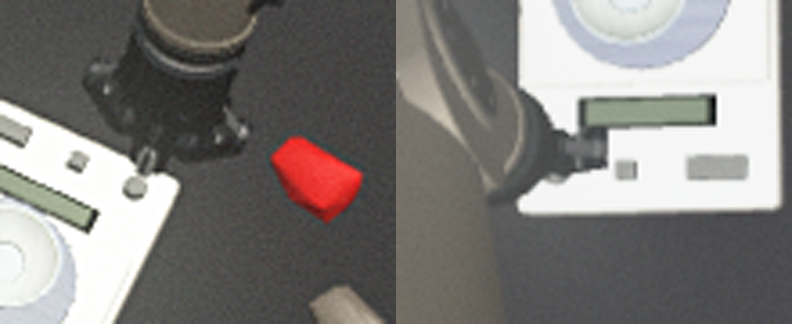

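The fingertip appears at about (358,236) in the scene view, just beyond the round key at (355,240), which matches the projection. It needs about 3 mm in -y, then a slow descent.

carry_out:
  targets:
    - {"dp": [0,-0.3,-1],"turn": 0}
    - {"dp": [0,0,-1],"turn": 0}
    - {"dp": [0,0,-0.4],"turn": 0}
    - {"dp": [0,0,0],"turn": 0}
    - {"dp": [0,0,0],"turn": 0}
    - {"dp": [0,0,0],"turn": 0}

```text
time_s: 2.7
ee_pos: [0.4916, 0.2378, 0.0565]
tcp_rot: [-0.494, 0.506, -0.494, -0.506]
force: [0.0, 0.1, -1.0]
opening: 0.003
```

carry_out:
  targets:
    - {"dp": [0,0,-0.2],"turn": 0}
    - {"dp": [0,0,-0.2],"turn": 0}
    - {"dp": [0,0,-0.2],"turn": 0}
    - {"dp": [0,0,0],"turn": 0}
    - {"dp": [0,0,0],"turn": 0}

```text
time_s: 3.2
ee_pos: [0.4915, 0.2379, 0.0504]
tcp_rot: [0.494, -0.506, 0.494, 0.506]
force: [-0.8, 0.2, 1.6]
opening: -0.005
```

carry_out:
  targets:
    - {"dp": [0,0,-0.1],"turn": 0}
    - {"dp": [0,0,-0.1],"turn": 0}
    - {"dp": [0,0,0],"turn": 0}
    - {"dp": [0,0,0],"turn": 0}

```text
time_s: 3.6
ee_pos: [0.4915, 0.2379, 0.0485]
tcp_rot: [0.494, -0.506, 0.494, 0.506]
force: [0.9, 0.0, 1.7]
opening: -0.002
```

carry_out:
  targets:
    - {"dp": [0,0,-0.1],"turn": 0}
    - {"dp": [0,0,-0.05],"turn": 0}
    - {"dp": [0,0,0],"turn": 0}

```text
time_s: 3.9
ee_pos: [0.4914, 0.2379, 0.047]
tcp_rot: [0.494, -0.506, 0.494, 0.506]
force: [-1.0, -0.3, 3.5]
opening: -0.001
```

carry_out:
  targets:
    - {"dp": [0,0,-0.05],"turn": 0}
    - {"dp": [0,0,0],"turn": 0}

```text
time_s: 4.1
ee_pos: [0.4915, 0.2379, 0.0469]
tcp_rot: [0.494, -0.506, 0.494, 0.506]
force: [-0.8, -0.5, 7.7]
opening: 0.0
```

The tip has met the hard stop: 7.7 N with z no longer dropping. The key is fully down at tip z = 0.047, as expected. I'll release straight up.

carry_out:
  targets:
    - {"dp": [0,0,0.4],"turn": 0}
    - {"dp": [0,0,0.5],"turn": 0}
    - {"dp": [0,0,1.5],"turn": 0}
    - {"dp": [0,0,2],"turn": 0}
    - {"dp": [0,0,0],"turn": 0}
    - {"dp": [0,0,0],"turn": 0}
    - {"dp": [0,0,0],"turn": 0}

```text
time_s: 4.8
ee_pos: [0.4905, 0.2373, 0.0894]
tcp_rot: [0.493, -0.506, 0.495, 0.506]
force: [0.0, -1.2, 0.5]
opening: 0.0
```

carry_out:
  targets:
    - {"dp": [0.1,-2.8,0],"turn": 0}
    - {"dp": [0.1,-2.8,0],"turn": 0}
    - {"dp": [0.1,-2.8,0],"turn": 0}
    - {"dp": [0,-2.8,0],"turn": 0}
    - {"dp": [0,0,0],"turn": 0}
    - {"dp": [0,0,0],"turn": 0}
    - {"dp": [0,0,0],"turn": 0}

```text
time_s: 5.5
ee_pos: [0.494, 0.1269, 0.0899]
tcp_rot: [0.494, -0.506, 0.494, 0.507]
force: [-0.4, 0.7, 0.8]
opening: 0.002
```

```bash
python3 - <<'E'
import sys;sys.path.insert(0,'.')
from h import *
s=ctrl.get_state();e=s["ee_pos"];print(e,s["force"])
o=[]
for n in("scene","top"):
    im=ctrl.camera(n)[:,:,::-1].copy();cv2.imwrite(f"pics/{n}1.png",im)
    u=proj(n,e)[0];print(n,u)
    cx,cy=(335,240) if n=="scene" else (225,215);o.append(cv2.resize(im[cy-45:cy+45,cx-50:cx+50],(400,360),interpolation=cv2.INTER_CUBIC))
cv2.imwrite("pics/hover2.png",np.hstack(o))
E
```

```text
[0.49399758 0.12694581 0.08990109] [-0.38456592  0.74526822  0.84771664]
scene [320.83795403 216.17981328]
top [241.27301434 229.16378365]
```

View pics/hover2.png

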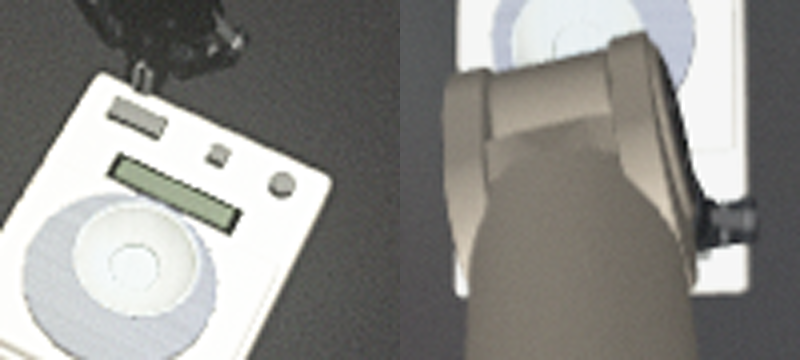

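In the scene view the round key at (355,240) stands up again with its side visible, and the dish has not moved. The fingertip is at (320.8,216), over the bar key at (319,224). Now I lower onto the bar.

carry_out:
  targets:
    - {"dp": [0,-0.1,-1.5],"turn": 0}
    - {"dp": [0,0,-1.2],"turn": 0}
    - {"dp": [0,0,-0.5],"turn": 0}
    - {"dp": [0,0,0],"turn": 0}
    - {"dp": [0,0,0],"turn": 0}
    - {"dp": [0,0,-0.2],"turn": 0}
    - {"dp": [0,0,-0.2],"turn": 0}
    - {"dp": [0,0,-0.2],"turn": 0}
    - {"dp": [0,0,0],"turn": 0}
    - {"dp": [0,0,0],"turn": 0}

```text
time_s: 6.6
ee_pos: [0.4943, 0.1247, 0.0523]
tcp_rot: [0.494, -0.506, 0.494, 0.506]
force: [0.0, -0.7, -0.6]
opening: -0.004
```

carry_out:
  targets:
    - {"dp": [0,0,-0.2],"turn": 0}
    - {"dp": [0,0,-0.2],"turn": 0}
    - {"dp": [0,0,-0.05],"turn": 0}
    - {"dp": [0,0,0],"turn": 0}
    - {"dp": [0,0,0],"turn": 0}

```text
time_s: 7.1
ee_pos: [0.4945, 0.1248, 0.048]
tcp_rot: [-0.494, 0.506, -0.494, -0.506]
force: [-0.1, -0.5, 2.6]
opening: -0.003
```

carry_out:
  targets:
    - {"dp": [0,0,-0.1],"turn": 0}
    - {"dp": [0,0,-0.05],"turn": 0}
    - {"dp": [0,0,0],"turn": 0}

```text
time_s: 7.4
ee_pos: [0.4946, 0.1248, 0.0469]
tcp_rot: [0.494, -0.506, 0.494, 0.506]
force: [-1.7, -0.3, 7.3]
opening: -0.0
```

At the stop (7.3 N, z = 0.047). I'll release and withdraw up and back.

carry_out:
  targets:
    - {"dp": [0,0,0.4],"turn": 0}
    - {"dp": [0,0,0.5],"turn": 0}
    - {"dp": [0,0,1.5],"turn": 0}
    - {"dp": [0,0,3],"turn": 0}
    - {"dp": [0,0,4],"turn": 0}
    - {"dp": [0,0,4],"turn": 0}
    - {"dp": [0,0,4],"turn": 0}
    - {"dp": [0,0,2],"turn": 0}
    - {"dp": [0,0,0],"turn": 0}
    - {"dp": [0,0,0],"turn": 0}
    - {"dp": [0,0,0],"turn": 0}

```text
time_s: 8.5
ee_pos: [0.4931, 0.1244, 0.2387]
tcp_rot: [0.493, -0.505, 0.495, 0.506]
force: [0.4, 0.1, 0.6]
opening: -0.002
```

carry_out:
  targets:
    - {"dp": [0,3,0],"turn": 0}
    - {"dp": [0,4,0],"turn": 0}
    - {"dp": [0,4,0],"turn": 0}
    - {"dp": [0,4,0],"turn": 0}
    - {"dp": [0,4,0],"turn": 0}
    - {"dp": [0,4,0],"turn": 0}
    - {"dp": [0,3,0],"turn": 0}
    - {"dp": [0,0,0],"turn": 0}
    - {"dp": [0,0,0],"turn": 0}
    - {"dp": [0,0,0],"turn": 0}

```text
time_s: 9.5
ee_pos: [0.4945, 0.3828, 0.2392]
tcp_rot: [-0.494, 0.506, -0.495, -0.505]
force: [-0.0, -0.1, 0.6]
opening: 0.001
```

```bash
python3 - <<'E'
import sys;sys.path.insert(0,'.')
from h import *
s=ctrl.get_state();print(s["time_s"],s["ee_pos"],s["force"],abs(s["qd"]).max())
o=[]
for n in("scene","top"):
    im=ctrl.camera(n)[:,:,::-1].copy();cv2.imwrite(f"pics/{n}2.png",im)
    old=cv2.imread(f"pics/{n}0.png")
    x0,y0=(170,150) if n=="scene" else (180,135)
    o.append(np.hstack([cv2.resize(a[y0:y0+160,x0:x0+230],(400,280),interpolation=cv2.INTER_CUBIC) for a in(old,im)]))
cv2.imwrite("pics/final.png",np.vstack(o))
E
```

```text
9.5 [0.49450999 0.38281326 0.23920179] [-0.03757828 -0.05138558  0.55580348] 0.011862241303700172
```

View pics/final.png

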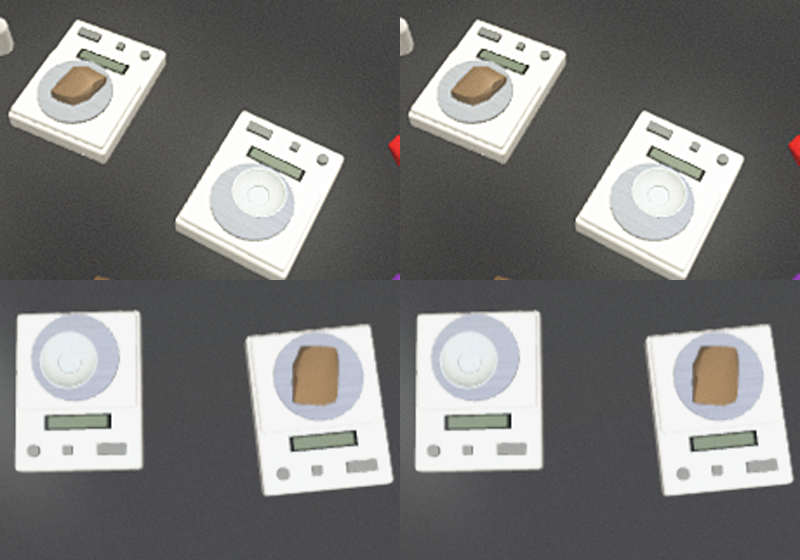

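Before (left) and after (right) match: the keys are up and the dish and slab rock are where they were. The arm is clear and at rest, so I'm handing in.

```bash
python3 -c "
from workcell import ctrl
print(ctrl.close_job())"
```

```text
the job is handed in; nothing more can be done
None
```

I woke and zeroed the balance that carries the empty dish, then handed the job in at about 9.6 s. I pressed its round key first, let it come up, then pressed its bar key. Each key was pressed to its hard stop: the last readings were 7.7 N and 7.3 N, with the fingertip at z ≈ 47 mm as expected for a fully pressed key. The arm then withdrew about 24 cm up and off to the side.

- **Final pictures:** the keys are up, and the dish, the slab rock and the other balance are where they were in the first pictures. The square key was not pressed. I did not recheck the bottle or the grey rock closely, but the arm stayed well clear of both.
- **Disagreement:** the two cameras put the keys about 6 mm apart in x. I put this down mostly to the key sides being visible, and used a midpoint. Contact height and stop height agreed with that.
- **Not confirmed:** the display strip looks the same before and after, so the presses are confirmed only by force, fingertip height and the keys coming back up.

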